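# Lock the camera lens and present a heat sink to it

## Task

Get the inspection camera ready: push its lens fully home into the mount, and only then turn it clockwise (as seen looking into the lens) to its stop to lock it. Then take the finned heat sink out of its nest and hold it in the air in front of the camera, its flat underside squarely facing the lens, centred on the lens axis with the underside 100 mm from the lens front, and its longer side level. Finish still holding it there, steady, and leave the spool, screwdriver and tape where they lie.

Things in the scene. Friction and masses are not known exactly. Their poses are not given: they have to be found in the camera images.
- camera: Fixed inspection camera on the bench: steel foot 120 x 110 x 10 mm with two aluminium cheeks (to 76 mm high) that carry a leaning grey head. Origin: centre of the foot's underside; z up; x is horizontal, the head leans towards -x (towards the robot, more or less).
- camera_head: The grey camera head, 56 x 56 x 60 mm, fixed to the foot. Origin: centre of the flat steel mount face (54 mm diameter), 95 mm above the bench. Its z axis is the lens axis, pointing out of the lens: up and leaning 0.32 rad (18 deg) from vertical towards the camera's -x. Its y axis is level.
- lens_push (a joint): How far the lens is pushed into the mount: 0 = out (its rear rim 15 mm off the mount face), 0.015 m = fully home, hard stop, rim on the mount face. Slides along -z of camera_head; friction about 5 N, it stays where it is left. It is free to turn even when not home, but must not be turned then.
- lens_turn (a joint): Turn of the lens about its axis: 0 = unlocked, 1.05 rad = locked, hard stop; grows clockwise as seen looking into the lens (a positive turn about -z of camera_head). Starts at 0 to 0.15. Friction about 0.06 N m, it stays where it is left.
- lens_front (a point): Centre of the lens's front glass. The lens is a black ribbed round barrel, 44 mm diameter and 40 mm long (dark glass in front), its rear rim 40 mm behind this point along the axis; grip it anywhere on the barrel, along the lens axis.
- focus (a point): Point in the air where the centre of the heat sink's underside must be: on the lens axis, 140 mm out from the mount face, so 100 mm in front of the lens front once the lens is home.
- nest: Fixed dark steel plate 100 x 120 x 12 mm holding the heat sink. Origin: centre of its underside, z up. On its top two black plastic blocks 8 mm high, 9 mm thick and 36 mm wide stand at x = +-27.5 mm, at the fin ends of the heat sink; the sides at +-y are open.
- heat_sink: Loose pale grey metal heat sink lying in the nest, fins up: base 42 (x) x 55 (y) x 5 mm, straight fins up to 26 mm that run along x. Origin: centre of its flat underside; z points out of the fins. Its outer fins stand at y = -27 and +26 mm: grip across y, on the outer faces of these fins. About 85 g. The longer side is y.
- solder_spool: Loose bystander: spool of wire, blue flanges, 63 x 107 x 45 mm; origin centre of its underside.
- screwdriver: Loose bystander: small screwdriver, 129 mm long, 13 mm high; origin centre of its underside.
- tape: Loose bystander: tape roll, 80 mm diameter, 12 mm high; origin centre of its underside.
Not all that is in view belongs to the job. There is more than one size of the heat_sink; the one meant has the size given above.

How it is judged:
On the way, in this order (a step that is already met when the one before it is completed fails the run):
1. the lens is pushed home, not yet turned (value of joint lens_push above 0.0125 m and value of joint lens_turn below 0.5 rad), for 0.1 s.
2. the lens is turned to its stop while home (value of joint lens_push above 0.0125 m and value of joint lens_turn above 0.92 rad), for 0.2 s.
3. the heat sink is lifted out of the nest in the fingers (height (world z) of heat_sink above 0.08 m and contact force between the fingers and heat_sink above 1 N), for 0.2 s.
At the end, for the whole second after the job is handed in: Lens home (over 12.5 mm) and locked (over 0.92 rad); heat sink held still in the fingers, touching neither camera nor nest, over 150 mm up, underside centre within 20 mm of the focus point, facing the lens squarely within 0.17 rad, longer side along the head's level y axis within 0.17 rad (all of step 2 and distance between heat_sink and focus below 0.02 m and angle between the z axis of heat_sink and the z axis of camera_head, either way round below 0.17 rad and angle between heat_sink's own z axis and vertical below 1 rad and angle between the y axis of heat_sink and the y axis of camera_head, either way round below 0.17 rad and height (world z) of heat_sink above 0.15 m and contact force between the fingers and heat_sink above 1 N and contact force between heat_sink and camera below 0.1 N and contact force between heat_sink and nest below 0.1 N and linear speed of heat_sink below 0.02 m/s); the arm keeps its last pose, push and grip.
It fails at once if the lens is turned before it is home (value of joint lens_turn above 0.4 rad and value of joint lens_push below 0.011 m).
It fails at once if the solder spool is disturbed (moved over 30 mm) (distance of solder_spool from where it was at the start of the episode above 0.03 m).
It fails at once if the screwdriver is disturbed (moved over 30 mm) (distance of screwdriver from where it was at the start of the episode above 0.03 m).
It fails at once if the tape roll is disturbed (moved over 30 mm) (distance of tape from where it was at the start of the episode above 0.03 m).
It also fails if it takes over 51 s, if anything falls off the work surface, if the arm or the gripper's body presses on something with over 40 N, if the wrist force passes 120 N, or if a joint passes its speed limit or range.

## Robot

A 6-joint arm with a two-finger parallel gripper is mounted at the origin on a cart in front of the work surface, level with it; the furniture and walls round the work are solid. World frame = base frame: x ahead of the robot, y to its left, z up, the work surface at z = 0. Lengths are in m, angles in rad, forces in N, time in s.
With the tool pointing down it reaches from about 0.25 to 0.725 m from the base axis. Payload 9.7 kg.
Tool frame: the origin (TCP) lies between the finger pads; the fingertips stand 22 mm ahead of it and the grasp point (between the pads) lies 3 mm ahead of it; z points along the fingers, y is the line along which they close (so a half turn about z gives the same grasp; the last joint's range is limited). The gripper opens to 85 mm and grips with 20 to 120 N. Pads are 22 mm wide; open, the fingers measure 114 mm over their backs; the gripper's body (76 mm by 85 mm) begins 54 mm behind the grasp point. The pads swing forward as they close: fully open they stand 13 mm farther back than shut.
Start: joints at [-1.34, 0.087, 0.176, 1.66, 0, 1.571], TCP at [0.126, -0.535, 0.253] pointing down, gripper open.
Joint ranges: [-3.13, 3.13], [-0.85, 1.81], [-1.15, 1.24], [-2.2, 2.28], [-1.44, 1.52], [-3.14, 3.14]. Speed limits (rad/s): [2.22, 2.22, 2.57, 3.14, 3.14, 3.14].

## Interface

Orientations are given as a unit quaternion [w, x, y, z].
In Python, from station import r, cams, workorder gives the robot as it stands. The module is installed in compiled form; this text tells all that it offers.
- The arm moves only by the tool servo_tool, never from a script. Its argument "series" is one flat list of numbers, 6 for each row, row after row: the shift along the tool's x, y, z in units of 40 mm (1.0 is 40 mm), then the turn, a rotation vector about the tool's x, y, z in degrees. In form: [dx, dy, dz, wx, wy, wz, dx, dy, dz, wx, wy, wz, ...]. A call has exactly 8 rows; each row is the pose to reach, as a shift and turn from the pose commanded when the call began, along the tool's axes at that moment; what a row does not reach only later rows make up. A row lasts 1/8 s, in which the tool goes at most 62.5 mm and 10.7 degrees, less where a joint would pass 70% of its speed; a pose out of reach is approached as far as the arm can. A call with a gripper value outside its range is refused whole. "jaw" is the finger opening in mm, from 0 to 85.4, set as the call begins (left out, the last holds). The fingers move at their own pace and stop on an object; the grip force is fixed at half the most. Time passes only in rows, so rows that repeat a pose let the fingers close, or fill a call up. It gives the time, the measured TCP pose, the force, the opening and the grip force at its end, in the units of the state.
- r.get_obs(): the state, without advancing time (a new reading comes with each control period).
- cams.snapshot(name): name is "scene" or "top"; returns (picture, depth): 420x560x3 uint8, red, green, blue; 420x560 float32, m along the optical axis (not along the pixel's ray), 0 where there is no reading.
- cams.calibration(name): a dict with "K" (3x3 intrinsics, pixels), "R" (3x3) and "t" (3): a world point X has camera coordinates R X + t. Camera axes: x right, y down, z forward; pixel columns grow to the right and rows downward; lengths in m; the calibration is good to about 2 mm. A picture is of the moment at which its call begins. calibration takes no time and is no camera call.
- workorder.sign_off(): hands the job in; it is judged then, once.
The state is a dict: "time": time; "qpos": joint angles; "joint_vel": joint speeds; "joint_efforts": joint torques, N m; "ee_pos": TCP position; "tool_rot": TCP orientation; "contact_force": force on the tool from outside, world axes, zero at the start; "torque": the same for the moment, N m; "width": finger opening in m; "grip_force": force on a finger pad.
Only numpy, scipy, OpenCV 4.12 (cv2) and the standard library are available. Lean on these libraries where they do the work, as an engineer would, in place of code of your own. Each camera call takes 0.05 s, during which the arm holds its last target. There are 200 camera calls.

## Working session

There is one attempt and no reset: what is moved stays moved. The work goes in short steps, Python scripts to look and compute and a tool call to move; the robot and the scene stay as the last step left them, time stands still between calls to the robot, and variables do not carry over. Pictures are saved under pics/ and viewed, at most 11 in all, crops included, and the job is handed in when it is done.

Besides the shell and the picture viewer there is one more tool, called after ">>>" as name(argument=value, ...), one argument or row to a line, values as JSON. servo_tool: Moves the arm, as the interface text tells. Its arguments: {"type":"object","properties":{"series":{"type":"array","items":{"type":"number"}},"jaw":{"type":"number"}},"required":["series"]}

```bash
mkdir -p pics; cat > h.py <<'E'
import numpy as np,cv2
from station import r,cams,workorder
from scipy.spatial.transform import Rotation as Ro
def snap(n):
    p,d=cams.snapshot(n); c=cams.calibration(n); np.savez(f'{n}.npz',p=p,d=d,**{k:np.array(c[k]) for k in('K','R','t')}); return p,d
def load(n): return np.load(n+'.npz')
def pts(f):
    d=f['d'];v,u=np.mgrid[:d.shape[0],:d.shape[1]]
    X=np.stack([u,v,np.ones_like(u)],-1)@np.linalg.inv(f['K']).T*d[...,None]
    W=(X-f['t'])@f['R']; W[d==0]=np.nan; return W
def proj(f,X):
    c=f['K']@(f['R']@np.array(X)+f['t']); return c[:2]/c[2]
E
python3 - <<'E'
from h import *
for n in('scene','top'):
    p,d=snap(n); cv2.imwrite(f'pics/{n}0.png',p[...,::-1])
    f=load(n); print(n,'cam at',-f['R'].T@f['t'],f['R'][2])
print(r.get_obs())
E
```

```text
scene cam at [0.1453968  0.49777918 0.88834777] [ 0.34620699 -0.60680926 -0.71548811]
top cam at [ 0.22754631 -0.09748058  1.80365088] [ 0.14967713 -0.00776986 -0.9887044 ]
{'time': 0.1, 'qpos': array([-1.34002467e+00,  8.74118293e-02,  1.75222164e-01,  1.65977591e+00,
       -2.52098876e-05,  1.57077979e+00]), 'joint_vel': array([ 5.89793053e-05, -1.09108369e-03,  1.16963127e-03, -2.99358554e-03,
       -7.94554427e-04, -1.52230641e-03]), 'joint_efforts': array([ 8.75840997e-04, -5.21560407e+01,  4.65652907e+01,  1.58894254e-02,
       -5.68098741e-07, -8.10446068e-06]), 'ee_pos': array([ 0.12575641, -0.53525951,  0.25265474]), 'tool_rot': array([-5.79287137e-04,  9.93349315e-01,  1.15138162e-01, -7.98242106e-05]), 'contact_force': array([-0.18844843, -0.37613145, -0.36735143]), 'torque': array([0.02079893, 0.03642561, 0.00806582]), 'grip_force': 0.0, 'width': 0.08573995437048437}
```

View pics/scene0.png

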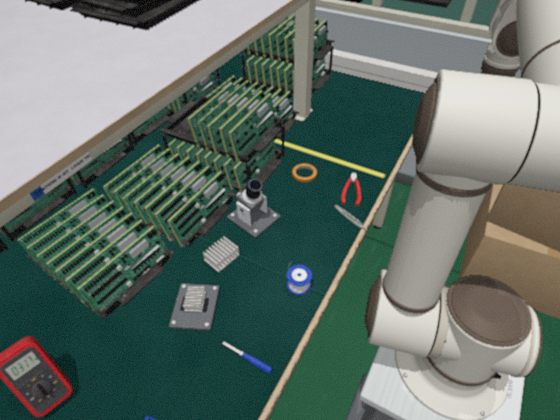

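View pics/top0.png

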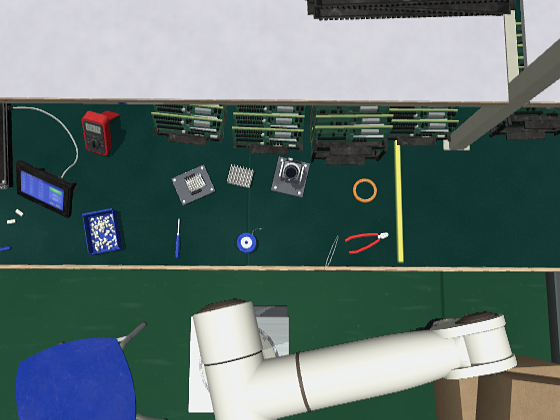

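```bash
python3 - <<'E'
from h import *
a=[]
for n,(u0,u1,v0,v1) in (('scene',(160,300,165,335)),('top',(165,315,150,210))):
    f=load(n);W=pts(f)
    a.append(cv2.resize(f['p'][v0:v1,u0:u1,::-1],None,fx=3.5 if n=='scene' else 3.5/1,fy=3.5,interpolation=cv2.INTER_CUBIC))
    print(n)
    q=[(195,302),(221,253),(254,188),(251,205),(232,215),(276,215),(255,233),(180,287),(216,289),(171,325),(209,329)] if n=='scene' else [(194,185),(240,175),(292,172),(277,190),(305,195),(310,160),(285,157),(172,184),(203,165),(214,192),(184,204)]
    for u,v in q: print((u,v),W[v,u].round(4))
    # shelf
    if n=='top': print('shelf',W[90,250],W[50,250],W[120,350],W[140,270], W[130,240],W[150,350],W[155,290])
cv2.imwrite('pics/c1.png',a[0]);cv2.imwrite('pics/c2.png',cv2.resize(a[1],None,fx=1.5,fy=1.5))
print(a[0].shape,cv2.imread('pics/c2.png').shape)
E
```

```text
scene
(195, 302) [0.5783 0.1598 0.0298]
(221, 253) [0.6068 0.0082 0.0317]
(254, 188) [ 0.5923 -0.1499  0.146 ]
(251, 205) [ 0.6025 -0.1433  0.0809]
(232, 215) [ 0.6678 -0.1333  0.0151]
(276, 215) [ 0.5525 -0.1958  0.0149]
(255, 233) [ 0.5738 -0.1102  0.0095]
(180, 287) [6.542e-01 1.317e-01 4.000e-04]
(216, 289) [0.563  0.0974 0.0122]
(171, 325) [0.6002 0.2293 0.0111]
(209, 329) [0.5144 0.1944 0.0118]
top
(194, 185) [0.5807 0.158  0.0103]
(240, 175) [ 6.185e-01  5.500e-03 -5.000e-04]
(292, 172) [ 0.5983 -0.1642  0.1427]
(277, 190) [ 0.5658 -0.1195  0.011 ]
(305, 195) [ 0.5509 -0.2135  0.0036]
(310, 160) [ 0.6727 -0.2311 -0.0019]
(285, 157) [ 6.819e-01 -1.461e-01  2.000e-04]
(172, 184) [ 0.5862  0.234  -0.0032]
(203, 165) [0.6503 0.1302 0.0067]
(214, 192) [ 0.5605  0.0924 -0.006 ]
(184, 204) [0.5163 0.1895 0.0096]
shelf [ 0.73640703 -0.04364411  0.47555241] [ 0.84509979 -0.0421642   0.47345849] [ 0.74724889 -0.33789951  0.20580904] [ 0.72456288 -0.09489933  0.05772534] [0.74579986 0.00225133 0.09725204] [ 0.67022925 -0.34597604  0.14272592] [ 0.68960675 -0.16318236 -0.00211894]
(595, 490, 3) (315, 788, 3)
```

View pics/c1.png

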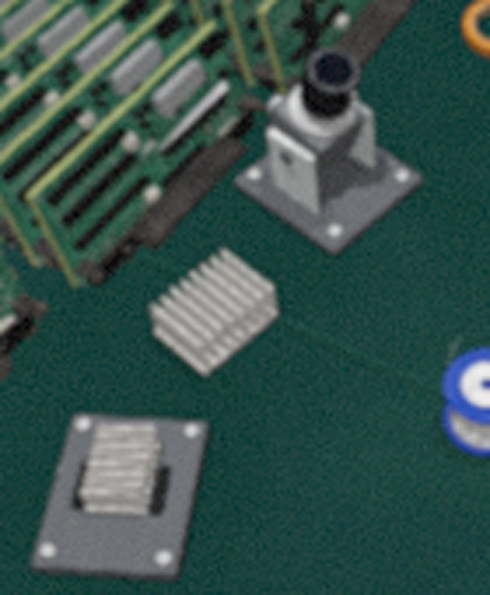

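View pics/c2.png

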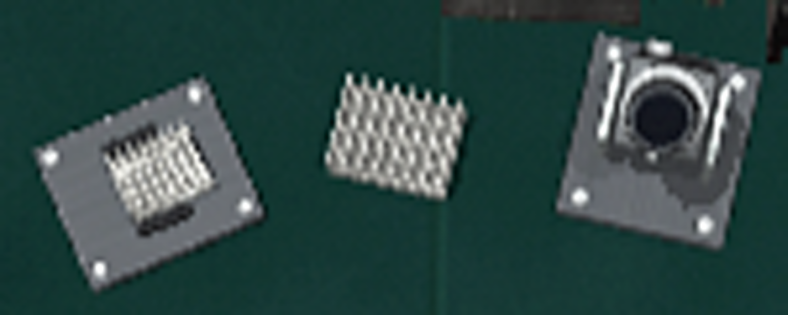

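```bash
python3 - <<'E'
from h import *
S,T=load('scene'),load('top')
def ray(f,uv):
    d=f['R'].T@np.linalg.inv(f['K'])@np.array([*uv,1.]); return -f['R'].T@f['t'],d
def px(n,c):
    s,o=(3.5,(160,165)) if n=='s' else (5.25,(165,150)); return [(c[i]+.5)/s-.5+o[i] for i in(0,1)]
def onz(n,c,z):
    o,d=ray(S if n=='s' else T,px(n,c)); return o+d*(z-o[2])/d[2]
def tri(a,b):
    o1,d1=ray(S,px('s',a));o2,d2=ray(T,px('t',b))
    k=np.linalg.lstsq(np.stack([d1,-d2],1),o2-o1,rcond=None)[0]; p,q=o1+k[0]*d1,o2+k[1]*d2
    return (p+q)/2,np.linalg.norm(p-q)
def quad(lbl,n,cs,z):
    P=np.array([onz(n,c,z)[:2] for c in cs]); e=[np.linalg.norm(P[i]-P[(i+1)%4]) for i in range(4)]
    ang=[np.degrees(np.arctan2(*(P[(i+1)%4]-P[i])[::-1])) for i in range(4)]
    print(lbl,P.round(4).tolist(),'c',P.mean(0).round(4),'e',np.round(e,4),np.round(ang,1))
quad('nest t','t',[(35,150),(202,77),(265,215),(97,290)],.012)
quad('nest s','s',[(32,568),(75,415),(208,422),(180,577)],.012)
quad('foot t','t',[(600,35),(762,70),(722,246),(557,212)],.010)
for c in[(235,182),(335,252),(422,178)]: print('foot s',onz('s',c,.01).round(4))
for nm,a,b in[('glass',(333,70),(663,117)),('nest near',(180,577),(97,290)),('nest far',(75,415),(202,77)),('nest l',(32,568),(35,150)),('nest r',(208,422),(265,215)),('foot l?',(335,252),(557,212)),('foot r',(422,178),(722,246)),('foot far',(235,182),(600,35))]:
    print(nm,*tri(a,b))
for n,f in(('s',S),('t',T)):
    W=pts(f)
    for nm,c in(('hs nest',(.58,.158)),('loose',(.61,.005))):
        m=(np.hypot(W[...,0]-c[0],W[...,1]-c[1])<.055)&(W[...,2]>.026)&(W[...,2]<.06)
        P=W[m]; R=cv2.minAreaRect(P[:,:2].astype(np.float32)*1000); print(n,nm,m.sum(),np.percentile(P[:,2],[5,50,95]).round(4),R)
E
```

```text
nest t [[0.6031, 0.2344], [0.6516, 0.1293], [0.5621, 0.0871], [0.5131, 0.1921]] c [0.5825 0.1607] e [0.1157 0.0989 0.1159 0.0994] [ -65.2 -154.7  115.    25.2]
nest s [[0.6011, 0.2359], [0.6524, 0.1262], [0.5627, 0.0843], [0.5093, 0.1932]] c [0.5814 0.1599] e [0.121  0.099  0.1213 0.1013] [ -65.  -154.9  116.1   25. ]
foot t [[0.6818, -0.1252], [0.6596, -0.2293], [0.5447, -0.2035], [0.5659, -0.0984]] c [ 0.613  -0.1641] e [0.1064 0.1178 0.1072 0.119 ] [-102.   167.3   78.6  -13. ]
foot s [ 0.6809 -0.1241  0.01  ]
foot s [ 0.5656 -0.0988  0.01  ]
foot s [ 0.5428 -0.2039  0.01  ]
glass [ 0.59703348 -0.16079839  0.1475033 ] 0.0011048788986524056
nest near [0.5125016  0.19216306 0.00760527] 0.0027888937473111077
nest far [0.6500044  0.12847196 0.01686631] 0.0009408921184125658
nest l [0.60356278 0.23488475 0.00804233] 0.0007662227537078665
nest r [0.56099931 0.0864495  0.0163004 ] 0.0007002519108209723
foot l? [ 0.56564753 -0.09849772  0.01031928] 0.00040475467093247007
foot r [ 0.54384425 -0.20383298  0.00974824] 0.0019720141690002936
foot far [ 0.68213044 -0.12530987  0.00822341] 0.000290948754350071
s hs nest 368 [0.0275 0.0342 0.0392] ((586.806396484375, 151.53768920898438), (42.26219177246094, 55.69145202636719), 26.508522033691406)
s loose 350 [0.0269 0.0336 0.0377] ((610.751708984375, 2.387828826904297), (75.77597045898438, 59.72019577026367), 77.35572052001953)
t hs nest 63 [0.0278 0.0359 0.0443] ((582.4871826171875, 150.3245849609375), (50.27758026123047, 53.1940803527832), 26.217422485351562)
t loose 135 [0.0278 0.0337 0.0435] ((613.0946044921875, 4.9418182373046875), (74.47274017333984, 59.6734504699707), 76.15337371826172)
```

```bash
cat >> h.py <<'E'
yaw=np.radians(-12.4); th=.32
hx=np.array([np.cos(yaw),np.sin(yaw),0]); hy=np.array([-np.sin(yaw),np.cos(yaw),0])
a=-np.sin(th)*hx+np.cos(th)*np.array([0,0,1]); M=np.array([.6135,-.1642,.095])
def frame(z,y): z=z/np.linalg.norm(z); y=y/np.linalg.norm(y); return np.stack([np.cross(y,z),y,z],1)
def go(P,R=None,o=None):
    o=o or r.get_obs(); w=o['tool_rot']; C=Ro.from_quat([w[1],w[2],w[3],w[0]]).as_matrix()
    R=C if R is None else R
    d=C.T@(np.array(P)-o['ee_pos']); v=Ro.from_matrix(C.T@R).as_rotvec(degrees=True)
    print('t',round(o['time'],2),'q',o['qpos'].round(2),'F',o['contact_force'].round(1),'shift',(d/.04).round(3),'mm',np.linalg.norm(d).round(4)*1000,'rot',v.round(2),np.linalg.norm(v).round(1))
    return d/.04,v
Rl=frame(-a,-np.cross(a,-hy)*-1 if False else np.cross(-a,hy))
E
python3 - <<'E'
from h import *
print(Rl.round(3))
F=M+.055*a
go(F+.06*a,Rl)
f=load('scene');g=load('top')
A=cv2.resize(f['p'][275:335,165:225,::-1],None,fx=9,fy=9,interpolation=cv2.INTER_CUBIC)[:540,:540]
B=cv2.resize(g['p'][165:205,172:216,::-1],None,fx=6,fy=6,interpolation=cv2.INTER_CUBIC)
c=np.zeros((540,540+264,3),np.uint8);c[:,:540]=A;c[:240,540:]=B;cv2.imwrite('pics/c3.png',c[:,:800])
E
```

```text
[[ 0.215  0.927  0.307]
 [ 0.977 -0.204 -0.068]
 [-0.     0.315 -0.949]]
t 0.1 q [-1.34  0.09  0.18  1.66 -0.    1.57] F [-0.2 -0.4 -0.4] shift [13.177 -6.631  1.22 ] mm 592.0999999999999 rot [-16.42  10.26 -63.81] 66.7
```

View pics/c3.png

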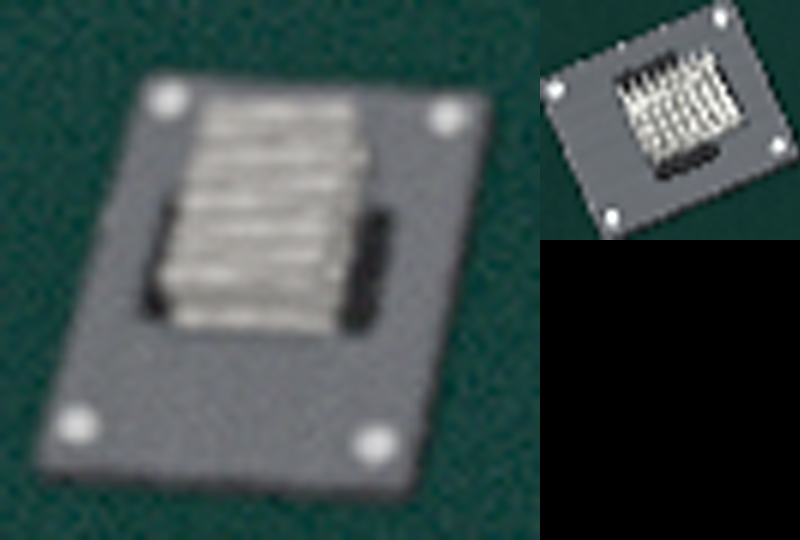

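>>> servo_tool(
  series=[1.1,-0.55,0.1,-1.4,0.9,-5.3,2.2,-1.1,0.2,-2.7,1.7,-10.6,3.3,-1.65,0.3,-4.1,2.6,-16,4.4,-2.2,0.4,-5.5,3.4,-21.3,5.5,-2.75,0.5,-6.8,4.3,-26.6,6.6,-3.3,0.6,-8.2,5.1,-32,7.7,-3.85,0.7,-9.6,6,-37.3,8.8,-4.4,0.8,-11,6.8,-42.5],
  jaw=85,
)

```text
time: 1.1
ee_pos: [0.4292, -0.2822, 0.2209]
tool_rot: [0.087, 0.877, 0.467, 0.069]
contact_force: [0.6, -0.6, -0.1]
width: 0.085
grip_force: 0.0
```

```bash
python3 - <<'E'
from h import *
go(M+.115*a,Rl)
S,T=load('scene'),load('top')
def onz(f,uv,z):
    d=f['R'].T@np.linalg.inv(f['K'])@np.array([*uv,1.]); o=-f['R'].T@f['t']; return (o+d*(z-o[2])/d[2])[:2]
s=lambda x,y:((x+.5)/9-.5+165,(y+.5)/9-.5+275)
t=lambda x,y:((x-540+.5)/6-.5+172,(y+.5)/6-.5+165)
N=np.array([.582,.1602]);c,n=np.cos(np.radians(25.1)),np.sin(np.radians(25.1));Q=np.array([[c,n],[-n,c]])
for nm,p in [('far top',onz(S,s(205,100),.038)),('far top2',onz(S,s(357,102),.038)),('near bot',onz(S,s(172,330),.012)),('near bot2',onz(S,s(335,332),.012)),*[('t',onz(T,t(*q),.038)) for q in[(615,88),(710,52),(745,118),(658,158)]],*[('blk',onz(S,s(*q),.012)) for q in[(150,318),(370,330)]]]:
    print(nm,p.round(4),'nest mm',(Q@(p-N)*1000).round(1))
E
```

```text
t 1.1 q [-0.6  -0.22 -0.2   1.38  0.04  1.56] F [ 0.6 -0.6 -0.1] shift [4.663 1.193 0.882] mm 195.70000000000002 rot [ -5.37   3.51 -21.11] 22.1
far top [0.6191 0.1354] nest mm [ 23.1 -38.2]
far top2 [0.5817 0.1158] nest mm [-19.1 -40. ]
near bot [0.5961 0.1864] nest mm [23.9 17.7]
near bot2 [0.5569 0.1657] nest mm [-20.4  15.6]
t [0.5943 0.1872] nest mm [22.6 19.3]
t [0.6149 0.1357] nest mm [ 19.4 -36.2]
t [0.5781 0.1155] nest mm [-22.5 -38.8]
t [0.5554 0.1625] nest mm [-23.1  13.4]
blk [0.6036 0.1864] nest mm [30.7 14.5]
blk [0.5489 0.1607] nest mm [-29.8  14.5]
```

>>> servo_tool(
  series=[0.95,0.24,0.18,-1.1,0.7,-4.2,1.9,0.48,0.35,-2.1,1.4,-8.4,2.8,0.72,0.53,-3.2,2.1,-12.7,3.7,0.95,0.7,-4.3,2.8,-16.9,4.66,1.19,0.88,-5.4,3.5,-21.1,4.66,1.19,0.88,-5.4,3.5,-21.1,4.66,1.19,0.88,-5.4,3.5,-21.1,4.66,1.19,0.88,-5.4,3.5,-21.1],
)

```text
time: 2.1
ee_pos: [0.5769, -0.1589, 0.2047]
tool_rot: [0.124, 0.771, 0.617, 0.1]
contact_force: [-0.4, -0.8, 0.4]
width: 0.0851
grip_force: 0.0
```

```bash
python3 - <<'E'
from h import *
go(M+.048*a,Rl)
p,d=snap('scene'); f=load('scene')
print(proj(f,M+.055*a),proj(f,r.get_obs()['ee_pos']))
u,v=proj(f,M+.1*a).astype(int)
cv2.imwrite('pics/l1.png',cv2.resize(p[v-80:v+80,u-80:u+80,::-1],None,fx=3.5,fy=3.5,interpolation=cv2.INTER_CUBIC));print(u,v)
E
```

```text
t 2.1 q [-0.28 -0.12 -0.16  1.21  0.02  1.52] F [-0.4 -0.8  0.4] shift [0.068 0.012 1.693] mm 67.8 rot [-0.01  0.07 -0.25] 0.3
[254.6667232  184.80621298] [259.56145095 171.41312861]
257 175
```

View pics/l1.png

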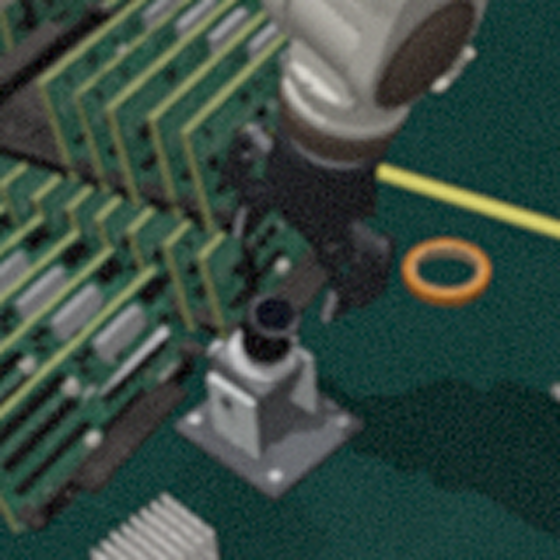

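>>> servo_tool(
  series=[0.07,0.01,0.4,0,0,-0.2,0.07,0.01,0.8,0,0,-0.2,0.07,0.01,1.2,0,0,-0.2,0.07,0.01,1.5,0,0,-0.2,0.07,0.01,1.69,0,0,-0.2,0.07,0.01,1.69,0,0,-0.2,0.07,0.01,1.69,0,0,-0.2,0.07,0.01,1.69,0,0,-0.2],
)

```text
time: 3.15
ee_pos: [0.5994, -0.1602, 0.1412]
tool_rot: [0.125, 0.769, 0.619, 0.1]
contact_force: [0.9, 0.5, 0.8]
width: 0.0853
grip_force: 0.0
```

>>> servo_tool(
  series=[0,0,0,0,0,0,0,0,0,0,0,0,0,0,0,0,0,0,0,0,0,0,0,0,0,0,0,0,0,0,0,0,0,0,0,0,0,0,0,0,0,0,0,0,0,0,0,0],
  jaw=20,
)

```text
time: 4.15
ee_pos: [0.5984, -0.16, 0.1401]
tool_rot: [0.124, 0.769, 0.619, 0.099]
contact_force: [-6.3, 1.2, 1.4]
width: 0.042
grip_force: 60.6
```

```bash
python3 - <<'E'
from h import *
go(M+.033*a,Rl); print(r.get_obs()['width'],r.get_obs()['grip_force'])
E
```

```text
t 4.15 q [-0.27 -0.06 -0.23  1.08  0.02  1.52] F [-6.3  1.2  1.4] shift [-0.021  0.018  0.367] mm 14.7 rot [-0.11  0.05  0.02] 0.1
0.042034762919232575 60.600112080574036
```

>>> servo_tool(
  series=[0,0,0.08,0,0,0,0,0,0.16,0,0,0,0,0,0.24,0,0,0,0,0,0.32,0,0,0,0,0,0.36,0,0,0,0,0,0.4,0,0,0,0,0,0.4,0,0,0,0,0,0.4,0,0,0],
)

```text
time: 5.15
ee_pos: [0.6025, -0.161, 0.1279]
tool_rot: [0.124, 0.769, 0.619, 0.099]
contact_force: [-27.5, 7.3, 27.1]
width: 0.0421
grip_force: 64.0
```

```bash
python3 - <<'E'
from h import *
go(M+.033*a,Rl); o=r.get_obs();print(o['ee_pos'],'axial',o['contact_force']@a,o['width'],((o['ee_pos']-np.array([.5984,-.16,.1401]))@-a))
E
```

```text
t 5.15 q [-0.27 -0.05 -0.24  1.06  0.02  1.52] F [-27.5   7.3  27.1] shift [-0.02   0.012  0.047] mm 2.1 rot [-0.05  0.05  0.01] 0.1
[ 0.60250532 -0.16096026  0.12793781] axial 34.662933435135166 0.042084766949737944 0.012870920495417423
```

>>> servo_tool(
  series=[0,-0.02,0,0,0,0,0,-0.04,0,0,0,0,0,-0.04,0.02,0,0,0,0,-0.04,0.03,0,0,0,0,-0.04,0.04,0,0,0,0,-0.04,0.04,0,0,0,0,-0.04,0.04,0,0,0,0,-0.04,0.04,0,0,0],
)

```text
time: 6.15
ee_pos: [0.6024, -0.161, 0.1278]
tool_rot: [0.125, 0.769, 0.619, 0.1]
contact_force: [-29.2, 7.7, 33.8]
width: 0.0424
grip_force: 64.5
```

```bash
python3 - <<'E'
from h import *
go(M+.033*a,Rl); o=r.get_obs();print('axial,lat',Rl.T@o['contact_force'],o['torque'].round(2),o['width'],((o['ee_pos']-np.array([.5984,-.16,.1401]))@-a))
p,d=snap('scene'); f=load('scene')
u,v=proj(f,M+.03*a).astype(int);print(u,v)
cv2.imwrite('pics/l2.png',cv2.resize(p[v-40:v+40,u-40:u+40,::-1],None,fx=7,fy=7,interpolation=cv2.INTER_CUBIC))
E
```

```text
t 6.15 q [-0.27 -0.05 -0.25  1.05  0.02  1.52] F [-29.2   7.7  33.8] shift [-0.019  0.015  0.044] mm 2.0 rot [0.13 0.06 0.01] 0.1
axial,lat [  1.29149876 -18.02370699 -41.56048714] [1.04 3.81 0.03] 0.0423620148318389 0.012959580924944498
253 189
```

View pics/l2.png

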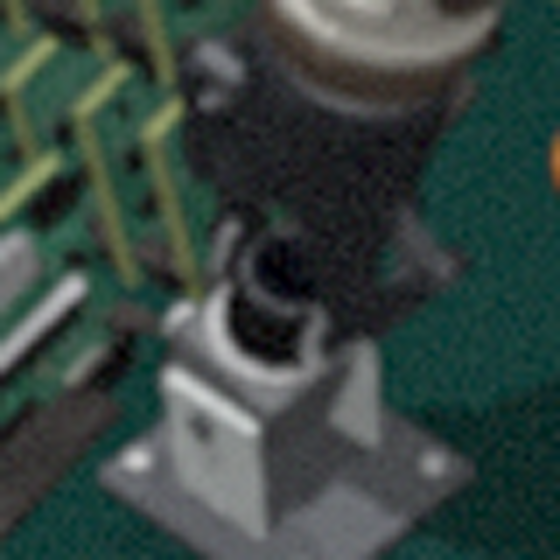

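>>> servo_tool(
  series=[0,0,0,0,0,7.5,0,0,0,0,0,15,0,0,0,0,0,22.5,0,0,0,0,0,30,0,0,0,0,0,37.5,0,0,0,0,0,45,0,0,0,0,0,52.5,0,0,0,0,0,58],
)

```text
time: 7.2
ee_pos: [0.6026, -0.1614, 0.1279]
tool_rot: [0.061, 0.973, 0.166, 0.149]
contact_force: [-27.0, 4.5, 33.0]
width: 0.0422
grip_force: 64.2
```

```bash
python3 - <<'E'
from h import *
go(M+.033*a,Rl@Ro.from_euler('z',63,degrees=True).as_matrix()); o=r.get_obs();print('axial',o['contact_force']@a,'tz',o['torque']@-a,o['width'],((o['ee_pos']-np.array([.5984,-.16,.1401]))@-a))
E
```

```text
t 7.2 q [-0.27 -0.05 -0.25  1.05  0.01  2.54] F [-27.    4.5  33. ] shift [0.    0.013 0.045] mm 1.9 rot [ 0.17 -0.1   4.8 ] 4.8
axial 39.921524905640695 tz -0.10142723792720533 0.04220164884395522 0.012934310369518696
```

>>> servo_tool(
  series=[0,0,0,0,0,2,0,0,0,0,0,4,0,0,0,0,0,5,0,0,0,0,0,6,0,0,0,0,0,6,0,0,0,0,0,6,0,0,0,0,0,6,0,0,0,0,0,6],
)

```text
time: 8.2
ee_pos: [0.6034, -0.1613, 0.1282]
tool_rot: [0.054, 0.98, 0.118, 0.152]
contact_force: [-21.6, 3.8, 29.6]
width: 0.0426
grip_force: 64.0
```

```bash
python3 - <<'E'
from h import *
go(M+.033*a,Rl@Ro.from_euler('z',63,degrees=True).as_matrix()); o=r.get_obs();print('axial',o['contact_force']@a,'tz',o['torque']@-a,o['width'])
E
```

```text
t 8.2 q [-0.27 -0.05 -0.25  1.05  0.01  2.64] F [-21.6   3.8  29.6] shift [-0.019  0.01   0.044] mm 2.0 rot [ 0.2  -0.19 -0.89] 0.9
axial 34.96731630282412 tz -1.1454340423902785 0.042611596274334626
```

>>> servo_tool(
  series=[0,0,0,0,0,0,0,0,0,0,0,0,0,0,0,0,0,0,0,0,0,0,0,0,0,0,0,0,0,0,0,0,0,0,0,0,0,0,0,0,0,0,0,0,0,0,0,0],
  jaw=85,
)

```text
time: 9.2
ee_pos: [0.6031, -0.161, 0.1233]
tool_rot: [0.053, 0.98, 0.117, 0.15]
contact_force: [-0.4, -0.4, -0.3]
width: 0.0848
grip_force: 0.0
```

>>> servo_tool(
  series=[0,0,-0.3,0,0,0,0,0,-0.8,0,0,0,0,0,-1.4,0,0,0,0,0,-2,0,0,0,0,0,-2.6,0,0,0,0,0,-3,0,0,0,0,0,-3,0,0,0,0,0,-3,0,0,0],
)

```text
time: 10.2
ee_pos: [0.5661, -0.1528, 0.2363]
tool_rot: [0.053, 0.98, 0.117, 0.15]
contact_force: [-0.1, -0.5, 0.3]
width: 0.0849
grip_force: 0.0
```

```bash
python3 - <<'E'
from h import *
H=np.array([.5865,.1508,.012]); yy=np.radians(-64.7)
Rn=frame(np.array([0,0,-1.]),np.array([np.cos(yy),np.sin(yy),0]))
go(H+[0,0,.13],Rn); Rn2=frame(np.array([0,0,-1.]),-np.array([np.cos(yy),np.sin(yy),0])); go(H+[0,0,.13],Rn2)
p,d=snap('scene'); f=load('scene')
W=pts(f)
for u in range(248,262,2): print(u,[W[v,u].round(3).tolist() for v in (184,187,190,193)])
u,v=proj(f,M+.03*a).astype(int);print(u,v)
cv2.imwrite('pics/l3.png',cv2.resize(p[v-40:v+40,u-40:u+40,::-1],None,fx=7,fy=7,interpolation=cv2.INTER_CUBIC))
E
```

```text
t 10.2 q [-0.27 -0.14 -0.12  1.27  0.02  2.64] F [-0.1 -0.5  0.3] shift [ 1.671 -7.557  1.878] mm 318.6 rot [  9.69 -15.52 -11.59] 21.7
t 10.2 q [-0.27 -0.14 -0.12  1.27  0.02  2.64] F [-0.1 -0.5  0.3] shift [ 1.671 -7.557  1.878] mm 318.6 rot [-22.79 -14.24 166.3 ] 168.5
248 [[0.618, -0.16, 0.141], [0.615, -0.155, 0.136], [0.61, -0.146, 0.134], [0.609, -0.143, 0.125]]
250 [[0.615, -0.165, 0.139], [0.611, -0.158, 0.135], [0.605, -0.149, 0.134], [0.601, -0.142, 0.13]]
252 [[0.612, -0.17, 0.136], [0.604, -0.158, 0.138], [0.6, -0.151, 0.134], [0.596, -0.144, 0.13]]
254 [[0.607, -0.173, 0.136], [0.6, -0.161, 0.137], [0.595, -0.153, 0.134], [0.593, -0.149, 0.128]]
256 [[0.602, -0.175, 0.136], [0.598, -0.168, 0.132], [0.591, -0.157, 0.133], [0.587, -0.15, 0.13]]
258 [[0.598, -0.179, 0.134], [0.592, -0.168, 0.135], [0.586, -0.158, 0.134], [0.583, -0.154, 0.127]]
260 [[0.594, -0.184, 0.132], [0.588, -0.172, 0.133], [0.584, -0.167, 0.128], [0.581, -0.161, 0.123]]
253 189
```

View pics/l3.png

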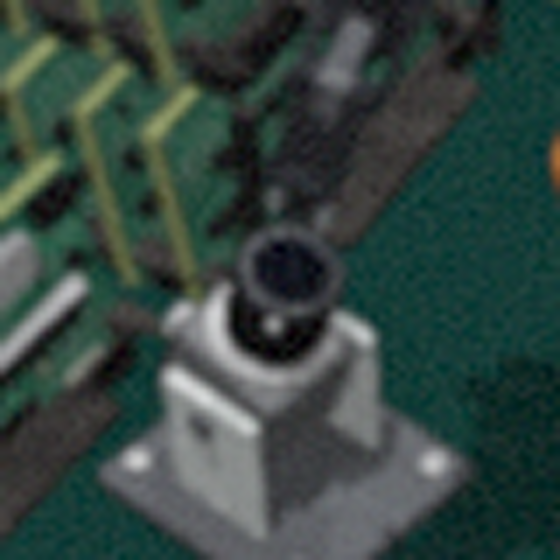

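```bash
python3 - <<'E'
from h import *
H=np.array([.5865,.1508,.012]); yy=np.radians(-64.7)
Rn=frame(np.array([0,0,-1.]),np.array([np.cos(yy),np.sin(yy),0]))
go(H+[0,0,.13],Rn@Ro.from_euler('z',-70,degrees=True).as_matrix())
f=load('scene');W=pts(f)-M; h=W@a; rad=np.linalg.norm(W-h[...,None]*a,axis=-1)
m=(rad<.014)&(h>.02)&(h<.07); print(m.sum(),np.percentile(h[m],[10,50,90]))
E
```

```text
t 10.25 q [-0.27 -0.14 -0.12  1.27  0.02  2.64] F [ 0.  -0.6 -0.3] shift [ 1.675 -7.555  1.872] mm 318.5 rot [ 18.28  -7.77 -80.95] 83.4
70 [0.03915422 0.0412716  0.04404066]
```

>>> servo_tool(
  series=[0.21,-0.94,0.23,2.3,-1,-10.1,0.42,-1.9,0.47,4.6,-1.9,-20.2,0.63,-2.8,0.7,6.9,-2.9,-30.3,0.84,-3.8,0.94,9.1,-3.9,-40.5,1.05,-4.7,1.17,11.4,-4.9,-50.6,1.26,-5.7,1.4,13.7,-5.8,-60.7,1.47,-6.6,1.64,16,-6.8,-70.8,1.675,-7.555,1.87,18.3,-7.8,-80.9],
)

```text
time: 11.25
ee_pos: [0.5866, 0.1517, 0.1416]
tool_rot: [-0.0, 0.672, 0.741, -0.001]
contact_force: [0.3, -0.5, 0.2]
width: 0.0851
grip_force: 0.0
```

```bash
cat >> h.py <<'E'
H=np.array([.5865,.1508,.012]); yy=np.radians(-64.7)
Rn=frame(np.array([0,0,-1.]),np.array([np.cos(yy),np.sin(yy),0]));Rn2=Rn@Ro.from_euler('z',180,degrees=True).as_matrix()
E
python3 - <<'E'
from h import *
go(H+[0,0,.09],Rn2)
E
```

```text
t 11.25 q [ 0.25  0.21  0.1   1.46 -0.    1.73] F [ 0.3 -0.5  0.2] shift [-0.021 -0.003  0.99 ] mm 39.6 rot [-1.5000e-01 -4.0000e-02 -1.0973e+02] 109.7
```

>>> servo_tool(
  series=[0,0,0,0,0,-10.5,0,0,0,0,0,-21,0,0,0,0,0,-31.5,0,0,0,0,0,-42,0,0,0,0,0,-52.5,0,0,0,0,0,-63,0,0,0,0,0,-73.5,0,0,0,0,0,-84],
)

```text
time: 12.25
ee_pos: [0.5865, 0.1507, 0.1418]
tool_rot: [-0.0, 0.004, 1.0, -0.001]
contact_force: [1.2, -0.1, 0.1]
width: 0.0851
grip_force: 0.0
```

>>> servo_tool(
  series=[0,0,0.1,0,0,-9,0,0,0.3,0,0,-18,0,0,0.5,0,0,-25.7,0,0,0.6,0,0,-25.7,0,0,0.7,0,0,-25.7,0,0,0.7,0,0,-25.7,0,0,0.7,0,0,-25.7,0,0,0.7,0,0,-25.7],
)

```text
time: 13.25
ee_pos: [0.587, 0.1507, 0.1155]
tool_rot: [0.001, -0.216, 0.976, -0.0]
contact_force: [0.8, -0.1, -0.3]
width: 0.0848
grip_force: 0.0
```

```bash
python3 - <<'E'
from h import *
go(H+[0,0,.025],Rn2); o=r.get_obs(); print(o['ee_pos'])
p,d=snap('scene'); f=load('scene'); 
q,_=snap('top'); g=load('top')
u,v=proj(f,H+[0,0,.03]).astype(int);
A=cv2.resize(p[v-38:v+38,u-38:u+38,::-1],None,fx=7,fy=7,interpolation=cv2.INTER_CUBIC)
cv2.imwrite('pics/n1.png',A); print(u-38,v-38)
Rm=Rn2
for s in(-1,1): print('tip proj',proj(f,o['ee_pos']+Rm[:,1]*s*.0425+Rm[:,2]*.012)-[u-38,v-38])
E
```

```text
t 13.25 q [ 0.25  0.21  0.05  1.41 -0.   -0.18] F [ 0.8 -0.1 -0.3] shift [0.012 0.008 1.963] mm 78.5 rot [-0.06  0.06 -0.37] 0.4
[0.58695889 0.15072958 0.1155036 ]
155 257
tip proj [38.15486767  8.67794072]
tip proj [30.0347948  39.87888662]
```

View pics/n1.png

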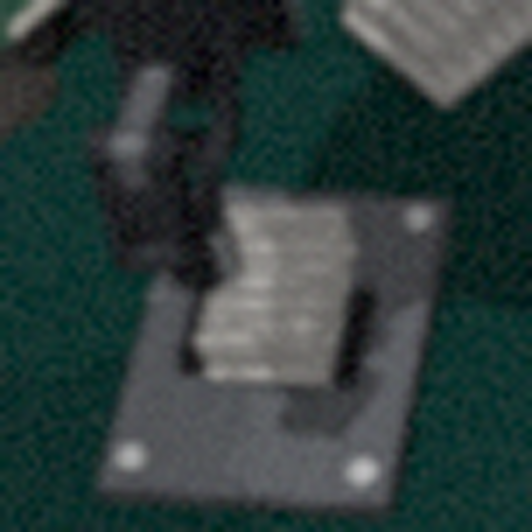

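>>> servo_tool(
  series=[0.01,0.01,0.4,0,0,-0.4,0.01,0.01,0.8,0,0,-0.4,0.01,0.01,1.2,0,0,-0.4,0.01,0.01,1.5,0,0,-0.4,0.01,0.01,1.7,0,0,-0.4,0.01,0.01,1.85,0,0,-0.4,0.01,0.01,1.94,0,0,-0.4,0.01,0.01,1.94,0,0,-0.4],
)

```text
time: 14.35
ee_pos: [0.5864, 0.1508, 0.0376]
tool_rot: [0.0, -0.219, 0.976, -0.0]
contact_force: [0.3, 0.5, 0.5]
width: 0.0846
grip_force: 0.0
```

>>> servo_tool(
  series=[0,0,0,0,0,0,0,0,0,0,0,0,0,0,0,0,0,0,0,0,0,0,0,0,0,0,0,0,0,0,0,0,0,0,0,0,0,0,0,0,0,0,0,0,0,0,0,0],
  jaw=40,
)

```text
time: 15.35
ee_pos: [0.5868, 0.1509, 0.0383]
tool_rot: [0.001, -0.219, 0.976, -0.0]
contact_force: [-1.1, 0.2, 5.1]
width: 0.0517
grip_force: 64.3
```

>>> servo_tool(
  series=[0,0,-0.15,0,0,0,0,0,-0.4,0,0,0,0,0,-0.8,0,0,0,0,0,-1.3,0,0,0,0,0,-1.9,0,0,0,0,0,-2.5,0,0,0,0,0,-3.1,0,0,0,0,0,-3.7,0,0,0],
)

```text
time: 16.35
ee_pos: [0.5862, 0.1509, 0.1876]
tool_rot: [0.001, -0.219, 0.976, -0.0]
contact_force: [0.6, -0.5, -0.7]
width: 0.0519
grip_force: 63.6
```

```bash
python3 - <<'E'
from h import *
o=r.get_obs();print(o['width'],o['grip_force'])
C=Ro.from_quat(np.roll(o['tool_rot'],-1)).as_matrix()
p,d=snap('scene'); f=load('scene'); W=pts(f)
# sink in hand: points near tool; bright
u,v=proj(f,o['ee_pos']).astype(int)
cv2.imwrite('pics/h1.png',cv2.resize(p[v-38:v+38,u-38:u+38,::-1],None,fx=7,fy=7,interpolation=cv2.INTER_CUBIC));print(u-38,v-38)
Rf=frame(-a,hy if C[:,1]@hy>0 else -hy)
go(M+.14*a+.0263*a,Rf)
E
```

```text
0.05192819289397544 63.6340069770813
144 221
t 16.4 q [ 0.25  0.2   0.18  1.55 -0.   -0.19] F [ 0.1 -0.2  1.8] shift [ 3.803 -6.61  -1.553] mm 311.3 rot [  6.04 -17.31  37.42] 41.7
```

View pics/h1.png

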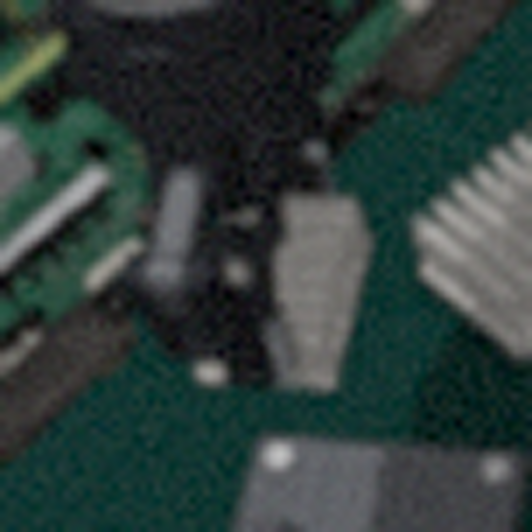

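```bash
python3 - <<'E'
from h import *
f=load('scene'); o=r.get_obs(); C=Ro.from_quat(np.roll(o['tool_rot'],-1)).as_matrix()
for sx in(-.021,.021):
  for sy in(-.027,.027):
    print(sx,sy,((proj(f,o['ee_pos']+C@np.array([sx,sy,.0263]))-[144,221]+.5)*7-.5).round(), ((proj(f,o['ee_pos']+C@np.array([sx,sy,.0003]))-[144,221]+.5)*7-.5).round())
E
```

```text
-0.021 -0.027 [239. 241.] [224. 192.]
-0.021 0.027 [197. 382.] [180. 333.]
0.021 -0.027 [368. 247.] [355. 198.]
0.021 0.027 [332. 389.] [317. 340.]
```

>>> servo_tool(
  series=[0.38,-0.66,-0.16,0.6,-1.7,3.7,0.95,-1.65,-0.39,1.5,-4.3,9.4,1.52,-2.64,-0.62,2.4,-6.9,15,2.09,-3.64,-0.85,3.3,-9.5,20.6,2.66,-4.63,-1.09,4.2,-12.1,26.2,3.16,-5.49,-1.29,5,-14.4,31.1,3.54,-6.15,-1.44,5.6,-16.1,34.8,3.8,-6.61,-1.55,6,-17.3,37.4],
)

```text
time: 17.4
ee_pos: [0.5615, -0.1544, 0.2485]
tool_rot: [0.157, 0.108, 0.982, -0.018]
contact_force: [0.5, 1.1, -0.4]
width: 0.0519
grip_force: 63.6
```

>>> servo_tool(
  series=[0,0,0,0,0,0,0,0,0,0,0,0,0,0,0,0,0,0,0,0,0,0,0,0,0,0,0,0,0,0,0,0,0,0,0,0,0,0,0,0,0,0,0,0,0,0,0,0],
)

```text
time: 18.4
ee_pos: [0.562, -0.1531, 0.2477]
tool_rot: [0.156, 0.106, 0.982, -0.018]
contact_force: [1.0, -0.1, -1.1]
width: 0.0516
grip_force: 63.6
```

```bash
python3 - <<'E'
from h import *
o=r.get_obs();print(o['width'],o['grip_force'],o['ee_pos'],np.abs(o['joint_vel']).max())
C=Ro.from_quat(np.roll(o['tool_rot'],-1)).as_matrix()
go(M+.1663*a,frame(-a,hy if C[:,1]@hy>0 else -hy))
p,d=snap('scene'); f=load('scene')
u,v=proj(f,M+.09*a).astype(int)
A=p[v-45:v+45,u-45:u+45,::-1]
A=cv2.resize(A,None,fx=6,fy=6,interpolation=cv2.INTER_CUBIC)
pr=lambda X:tuple(((proj(f,X)-[u-45,v-45]+.5)*6-.5).astype(int).tolist())
for sx in(-.021,.021):
  for sy in(-.027,.027): cv2.circle(A,pr(M+.14*a+sx*frame(-a,hy)[:,0]+sy*hy),3,(0,0,255),-1)
cv2.circle(A,pr(M+.04*a),3,(0,255,255),-1)
cv2.imwrite('pics/f1.png',A)
E
```

```text
0.05159554878317659 63.60342621803284 [ 0.5620086  -0.15307197  0.24773251] 0.0021702100571385384
t 18.4 q [-0.27 -0.14 -0.1   1.3   0.02 -0.05] F [ 1.  -0.1 -1.1] shift [-0.048  0.004 -0.119] mm 5.1000000000000005 rot [-0.09 -0.29  0.05] 0.3
```

View pics/f1.png

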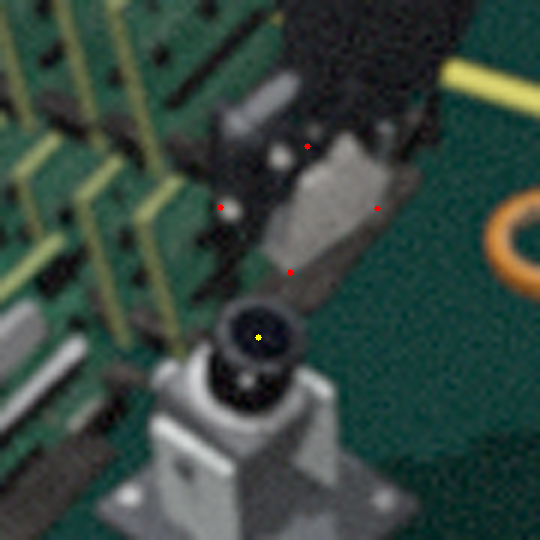

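>>> servo_tool(
  series=[-0.02,0,-0.05,0,0,0,-0.05,0,-0.12,0,0,0,-0.05,0,-0.12,0,0,0,-0.05,0,-0.12,0,0,0,-0.05,0,-0.12,0,0,0,-0.05,0,-0.12,0,0,0,-0.05,0,-0.12,0,0,0,-0.05,0,-0.12,0,0,0],
)

```text
time: 19.45
ee_pos: [0.5624, -0.1531, 0.2529]
tool_rot: [0.156, 0.106, 0.982, -0.018]
contact_force: [0.4, -0.0, -1.0]
width: 0.0519
grip_force: 63.6
```

```bash
python3 - <<'E'
from h import *
go(M+.1663*a); print(workorder.sign_off())
E
```

```text
t 19.45 q [-0.27 -0.14 -0.09  1.31  0.02 -0.05] F [ 0.4 -0.  -1. ] shift [0.001 0.004 0.001] mm 0.2 rot [0. 0. 0.] 0.0
the job is handed in; nothing more can be done
None
```

I handed the job in at 19.5 s with the lens pushed home, turned to its stop, and the heat sink held steady at the focus point facing the lens, about 2 mm off by measurement; the sign-off returned no verdict, so I can't say how it was judged.

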